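# Set the bench gauge with its knurled wheel

## Robot

A 6-joint arm with a two-finger parallel gripper is mounted at the origin on a cart in front of the work surface, level with it; the furniture and walls round the work are solid. World frame = base frame: x ahead of the robot, y to its left, z up, the work surface at z = 0. Lengths are in m, angles in rad, forces in N, time in s.
With the tool pointing down it reaches from about 0.4 to 0.825 m from the base axis. Payload 7 kg.
Tool frame: the origin (TCP) lies midway between the tips of the shut fingers; the grasp point (between the pads) lies 19 mm behind it; z points along the fingers, y is the line along which they close (so a half turn about z gives the same grasp; the last joint's range is limited). The gripper opens to 85 mm and grips with 20 to 120 N. Pads are 22 mm wide; open, the fingers measure 114 mm over their backs; the gripper's body (76 mm by 85 mm) begins 54 mm behind the grasp point. The pads swing forward as they close: fully open they stand 13 mm farther back than shut.
Start: joints at [1.515, 0.359, 0.012, 0, -1.224, -0.288], TCP at [0.228, 0.635, 0.231] pointing down, gripper open.
Joint ranges: [-3.07, 3.07], [-1.43, 2.12], [-1.02, 1.25], [-3.03, 1.67], [-3.05, -0], [-3.03, 3.03]. Speed limits (rad/s): [2.39, 2.39, 3.01, 3.14, 3.14, 3.14].

## Interface

Orientations are given as a 3x3 rotation matrix whose columns are the frame's x, y, z axes.
In Python, from bench import readout, capture, job gives the robot as it stands.
- The arm moves only by the tool send_rows, never from a script. Its argument "series" is a list that holds one entry, the list of rows, each a list of 4 numbers: the shift along the tool's x, y, z normalised to -1 to 1, where 1 is 0.02 m, then the turn about the tool's z normalised to -1 to 1, where 1 is 90 degrees. In form: [[[dx, dy, dz, yaw], ...]]. A call has 1 to 12 rows; each row shifts and turns the commanded pose from where the row before left it, along the tool's axes as they then stand; what a row does not reach is not made up. A row lasts 1/8 s, in which the tool goes at most 62.5 mm and 10.7 degrees, less where a joint would pass 70% of its speed; a pose out of reach is approached as far as the arm can. A call with a number of a shift or a turn outside -1 to 1 is refused whole. A call with a gripper value outside its range is refused whole. "hand" is the opening, from 0 (shut) to 1 (fully open), set as the call begins (left out, the last holds). The fingers move at their own pace and stop on an object; "newtons" is the grip in N (left out, the last holds). Time passes only in rows, so rows that do not move let the fingers close. It gives the time, the measured TCP pose, the force, the opening and the grip force at its end, in the units of the state.
- readout.state(): the state, without advancing time (a new reading comes with each control period).
- capture(name): name is "scene" or "top" or "wrist"; returns a dict with "image" (400x640x3 uint8, red, green, blue), "K" (3x3 intrinsics, pixels), "world_from_camera" (4x4, takes a point from camera to world coordinates). Camera axes: x right, y down, z forward; pixel columns grow to the right and rows downward; lengths in m; the calibration is good to about 2 mm. The wrist camera is an equidistant fisheye: a pixel r from the principal point sees the ray r / f radians off the axis. A picture is of the moment at which its call begins. There is no depth.
- job.hand_in(): hands the job in; it is judged then, once.
The state is a dict: "time_s": time; "joint_pos": joint angles; "joint_vel": joint speeds; "joint_torque": joint torques, N m; "tcp_pos": TCP position; "ee_rot": TCP orientation; "force": force on the tool from outside, world axes, zero at the start; "torque": the same for the moment, N m; "opening": opening from 0.0 (shut) to 1.0 (fully open); "grip_force": force on a finger pad.
Only numpy, scipy, OpenCV 4.12 (cv2) and the standard library are available. Lean on these libraries where they do the work, as an engineer would, in place of code of your own. Each camera call takes 0.05 s, during which the arm holds its last target. There are 200 camera calls.

## Task

Close the jaw of the blue bench gauge to its red mark: roll the knurled wheel round with a fingertip on its top, stroke by stroke, until the white pointer on the sliding jaw stands in line with the red mark, then take the hand away. Work the wheel only: do not push the jaw itself, grip nothing, and leave the ring on the gauge and the red pot, tin and eraser round it where they are.

Things in the scene. Friction and masses are not known exactly. Their poses are not given: they have to be found in the camera images.
- gauge: Adjustable bench gauge, fixed. Blue base 90 (x) x 150 (y) x 10 mm; origin at the centre of its underside, y along the jaw's travel toward the fixed jaw, z up. Fixed steel jaw 44 x 14 mm, 45 mm high, at y = +60 mm. Two grey cheeks, 9 mm thick, 28 mm apart, tops at z = 56 mm, y = -71 to -13 mm, hold the knurled wheel between them. A ticked scale strip runs along the -x edge.
- thumbwheel: Knurled wheel, 56 mm over its 24 brass ribs (2 mm proud), 24 mm wide, axle level along the gauge's x; origin at its centre, at gauge (-4, -42, 38) mm. Friction 0.04 N m, about 1.5 N at the rim; it stays where it is left. It drives the jaw by a rack: 8 mm of jaw per rad, 3.5 mm of rim per mm of jaw.
- wheel_top (a point): Topmost point of the knurled wheel, at mid width on the rib tops, 66 mm above the worktop and 10 mm above the cheeks. Fixed to the gauge, does not turn. Rolling the wheel's top toward the fixed jaw (gauge +y) moves the sliding jaw the same way and closes the gap; rolling it back opens it.
- moving_jaw: Sliding steel jaw, 44 (x) x 16 (y) x 30 mm, top 44 mm above the worktop, with a white front edge; runs along the gauge's y between wheel and fixed jaw. It can travel 38 mm in all, beyond the mark. Origin at the centre of its underside, axes as the gauge's.
- jaw_pointer (a point): Tip of the white pointer, 3 mm wide, that the sliding jaw carries over the scale strip; on the pointer's centre line, 20 mm above the worktop.
- gauge_mark: Red mark, a 10 x 12 x 7 mm clip with a 3 mm wide red pointer, fixed on the base's -x edge beside the scale strip, somewhere along the jaw's travel. Origin on the pointer's centre line, at the clip's underside; axes as the gauge's.
- mark_tip (a point): Tip of the red mark's pointer, on its centre line, 20 mm above the worktop. The jaw is set when jaw_pointer and mark_tip have the same place along the gauge's y.
- ring_blank: Loose grey metal ring, 23 mm across, 8 mm high, lying on the base plate behind the jaws. Origin at the centre of its underside. Leave it.
- pot: Loose red lidded pot, 41 mm across, 30 mm high, on the worktop. Origin at the centre of its underside. Leave it.
- tin: Loose round tin with a green lid, 63 mm across, 19 mm high, on the worktop behind the gauge. Origin at the centre of its underside. Leave it.
- eraser: Loose cream eraser block, 20 x 45 x 14 mm, lying on the worktop. Origin at the centre of its underside. Leave it.

How it is judged:
By the outcome, as a careful person would: the job done as asked, in the order asked, and still so for the second after the job is handed in, with the robot touching nothing.
It also fails if it takes over 43 s, if anything falls off the work surface, if the arm or the gripper's body presses on something with over 40 N, if the wrist force passes 120 N, or if a joint passes its speed limit or range.

## Working session

There is one attempt and no reset: what is moved stays moved. The work goes in short steps, Python scripts to look and compute and a tool call to move; the robot and the scene stay as the last step left them, time stands still between calls to the robot, and variables do not carry over. Pictures are saved under pics/ and viewed, at most 10 in all, crops included, and the job is handed in when it is done.

Besides the shell and the picture viewer there is one more tool, called as name(argument=value, ...), one argument or row to a line, values as JSON. send_rows: Moves the arm, as the interface text tells. Its arguments: {"type":"object","properties":{"series":{"type":"array","items":{"type":"array","items":{"type":"array","items":{"type":"number","minimum":-1,"maximum":1}}}},"hand":{"type":"number"},"newtons":{"type":"number"}},"required":["series"]}

```bash
mkdir -p pics; cat > h.py <<'E'
import numpy as np, cv2
from bench import readout, capture, job
def save(c,n,box=None,s=1):
    im=c["image"][:,:,::-1]
    if box: im=im[box[1]:box[3],box[0]:box[2]]
    cv2.imwrite("pics/"+n,cv2.resize(im,None,fx=s,fy=s,interpolation=cv2.INTER_CUBIC))
def ray(c,u,v):
    d=np.linalg.inv(c["K"])@[u,v,1]; T=c["world_from_camera"]
    return T[:3,3],T[:3,:3]@d
def onz(c,u,v,z):
    o,d=ray(c,u,v); return o+d*(z-o[2])/d[2]
def proj(c,p):
    T=c["world_from_camera"]; q=c["K"]@(T[:3,:3].T@(np.array(p)-T[:3,3])); return q[:2]/q[2]
E
python3 - <<'E'
from h import *
a=capture("top");b=capture("scene")
save(a,"top.png");save(b,"scene.png")
print(a["K"],a["world_from_camera"],b["world_from_camera"]);s=readout.state();print(s["time_s"],s["tcp_pos"],s["ee_rot"],s["force"])
E
```

```text
[[415.18680793   0.         319.52944281]
 [  0.         415.18680793 191.46882823]
 [  0.           0.           1.        ]] [[ 0.00444183 -0.98958095  0.14390906  0.39328562]
 [-0.99997001 -0.00348245  0.00691781  0.13444407]
 [-0.00634458 -0.14393547 -0.98956674  0.9847138 ]
 [ 0.          0.          0.          1.        ]] [[ 0.82591933 -0.31193938  0.46962867  0.11578868]
 [-0.5632969  -0.49134734  0.66428487 -0.46972103]
 [ 0.02353419 -0.81318609 -0.58152775  0.59010191]
 [ 0.          0.          0.          1.        ]]
0.1 [0.22738888 0.63510937 0.23046626] [[ 9.41463658e-01 -3.37114296e-01 -3.62732985e-04]
 [-3.37114464e-01 -9.41462612e-01 -1.41029660e-03]
 [ 1.33931602e-04  1.45002553e-03 -9.99998940e-01]] [ 0.44066832 -0.21425569 -0.74953251]
```

View pics/top.png

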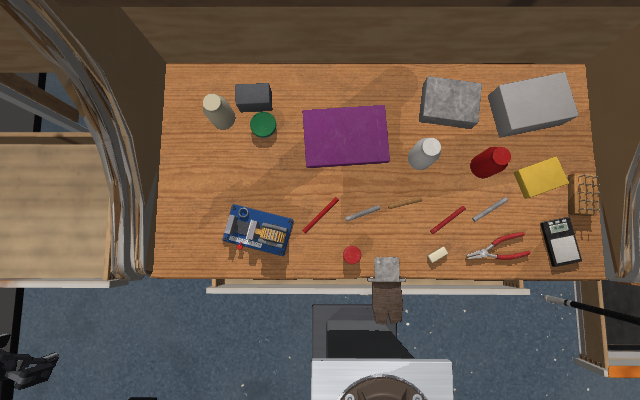

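View pics/scene.png

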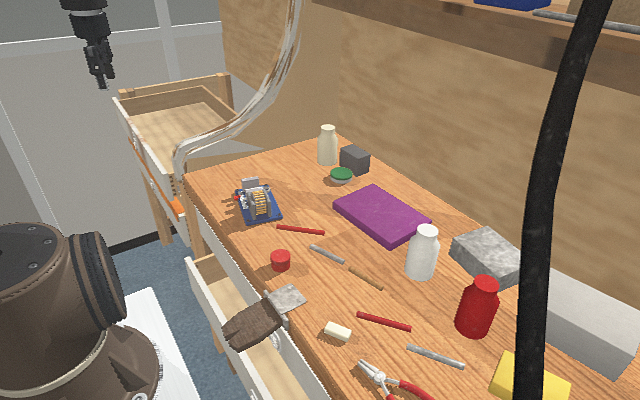

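The top view shows the blue gauge at about (258,230), with its wheel at (271,236), its fixed jaw to the left at (232,222) and the red mark near (240,246). In the scene view the gauge is at (258,203). I'll fit the base outline next.

```bash
python3 - <<'E'
from h import *
a=capture("top");save(a,"topc.png",(210,195,310,265),8)
hsv=cv2.cvtColor(a["image"],cv2.COLOR_RGB2HSV)
m=cv2.inRange(hsv,(100,120,40),(125,255,255));m[:, :200]=0;m[:,310:]=0;m[:190]=0;m[270:]=0
pts=cv2.findNonZero(m)[:,0]
w=np.array([onz(a,u,v,0.01)[:2] for u,v in pts])
r=cv2.minAreaRect((w*1000).astype(np.float32));print(r)
for p in cv2.boxPoints(r): print(p, proj(a,[*p/1000,.01]))
# wheel brass
m=cv2.inRange(hsv,(15,70,120),(30,200,255))[215:260,250:290];p=cv2.findNonZero(m)[:,0]+[250,215]
print(p.min(0),p.max(0),p.mean(0),onz(a,*p.mean(0),.064))
E
```

```text
((444.4032287597656, 286.1759033203125), (147.97128295898438, 87.74394989013672), 76.00189971923828)
[383.9377  224.99954] [283.16811973 255.75303723]
[469.07602 203.77518] [292.80916046 219.1444058 ]
[504.86874 347.35226] [232.34601935 203.78562573]
[419.73044 368.57663] [222.01146662 239.97069818]
[255 228] [284 241] [268.36111111 233.7       ] [0.43247081 0.25354623 0.064     ]
```

View pics/topc.png

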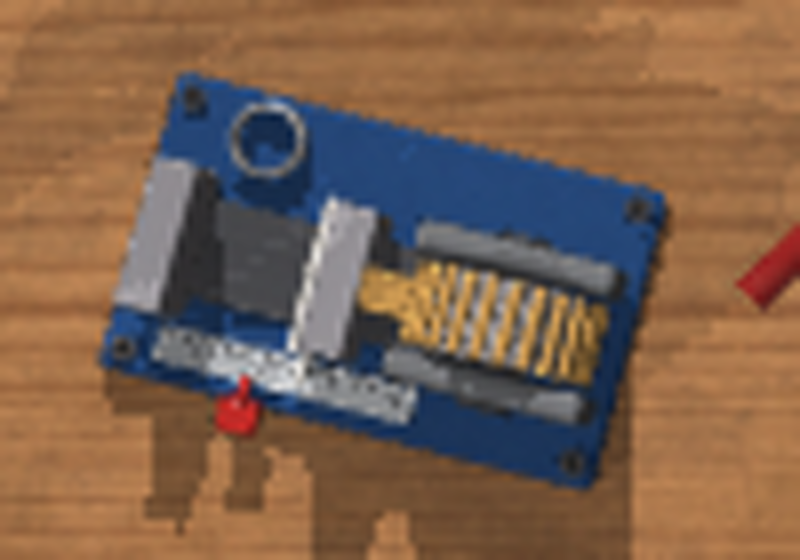

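send_rows(
  series=[
    [[0.36, 0.96, 0, 0], [0.36, 0.96, 0, 0], [0.36, 0.96, 0, 0], [0.36, 0.96, 0, 0], [0.36, 0.96, 0, 0], [0.36, 0.96, 0, 0], [0.36, 0.96, 0, 0], [0.36, 0.96, 0, 0], [0.36, 0.96, 0, 0], [0, 0, 0, -0.063], [0, 0, 0, 0]],
  ],
  hand=0,
  newtons=20,
)

```text
time_s: 1.52
tcp_pos: [0.2303, 0.4504, 0.2316]
ee_rot: [[0.97, -0.243, 0.0], [-0.243, -0.97, 0.001], [-0.0, -0.001, -1.0]]
force: [0.1, -0.9, -0.7]
opening: -0.006
grip_force: 0.0
```

send_rows(
  series=[
    [[1, 0.65, 0, 0], [1, 0.65, 0, 0], [1, 0.65, 0, 0], [1, 0.65, 0.2, 0], [1, 0.65, 0.4, 0], [1, 0.65, 0.4, 0], [1, 0.65, 0.4, 0], [1, 0.65, 0.4, 0], [1, 0.65, 0.4, 0], [1, 0.65, 0.4, 0], [1, 0.65, 0.4, 0], [1, 0.65, 0.4, 0]],
  ],
)

```text
time_s: 3.02
tcp_pos: [0.4258, 0.2408, 0.163]
ee_rot: [[0.97, -0.245, -0.0], [-0.245, -0.97, -0.0], [-0.0, 0.0, -1.0]]
force: [0.2, 0.5, 0.7]
opening: 0.002
grip_force: 0.0
```

```bash
python3 - <<'E'
from h import *
c=capture("wrist");save(c,"w1.png",None,1.25)
a=capture("top");save(a,"t2.png",(200,180,320,270),6)
s=readout.state();print(s["time_s"],s["tcp_pos"]);print(c["K"],c["world_from_camera"])
E
```

```text
3.125 [0.42575753 0.23980724 0.16224203]
[[309.70691629   0.         316.48183432]
 [  0.         309.70691629 198.48307381]
 [  0.           0.           1.        ]] [[-2.44162036e-01 -9.30905350e-01 -2.71661794e-01  4.93602971e-01]
 [-9.69734375e-01  2.34494621e-01  6.80258403e-02  2.23303749e-01]
 [ 3.77610828e-04  2.80049108e-01 -9.59985601e-01  3.04964461e-01]
 [ 0.00000000e+00  0.00000000e+00  0.00000000e+00  1.00000000e+00]]
```

View pics/w1.png

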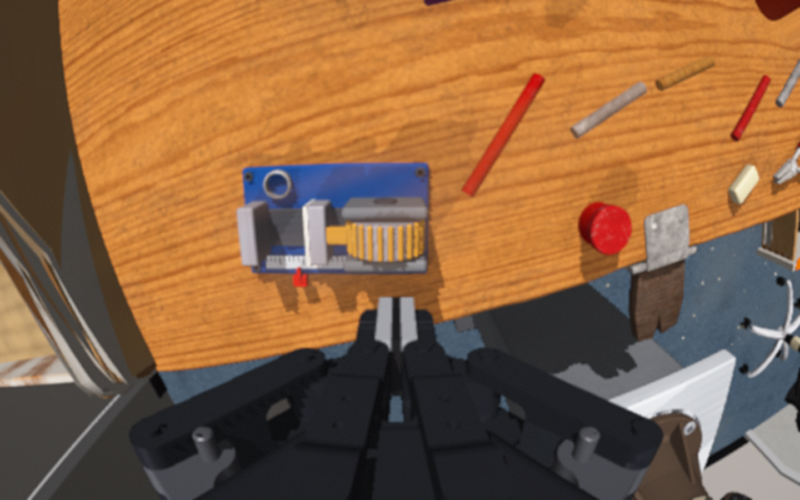

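The wrist view shows the gauge square to the image. The wheel is at (386,240), the jaw's white edge at about (308,232) and the red mark at (300,272), with the shut fingers at (397,320). I'll enlarge the scale area.

```bash
cat >> h.py <<'E'
def wray(c,u,v):
    K=c["K"]; x=(u-K[0,2])/K[0,0]; y=(v-K[1,2])/K[1,1]; t=np.hypot(x,y)
    d=np.array([np.sin(t)*x/t,np.sin(t)*y/t,np.cos(t)]); T=c["world_from_camera"]
    return T[:3,3],T[:3,:3]@d
def wz(c,u,v,z):
    o,d=wray(c,u,v); return o+d*(z-o[2])/d[2]
G=np.array([.4444,.2862]); th=np.radians(-14); 
R=np.array([[np.cos(th),-np.sin(th)],[np.sin(th),np.cos(th)]])
def gy(p): return (R.T@(np.array(p)[:2]-G))*1000
E
python3 - <<'E'
from h import *
c=capture("wrist");save(c,"w2.png",(190,120,350,226),5)
hsv=cv2.cvtColor(c["image"],cv2.COLOR_RGB2HSV)
m=cv2.inRange(hsv,(100,120,40),(128,255,255));m[:,:180]=0;m[:,360:]=0;m[:110]=0;m[235:]=0
w=np.array([wz(c,u,v,0.01)[:2] for u,v in cv2.findNonZero(m)[:,0]])
r=cv2.minAreaRect((w*1000).astype(np.float32));print(r)
E
```

```text
((445.3980407714844, 286.16485595703125), (144.5814208984375, 86.50592041015625), 76.27356719970703)
```

View pics/w2.png

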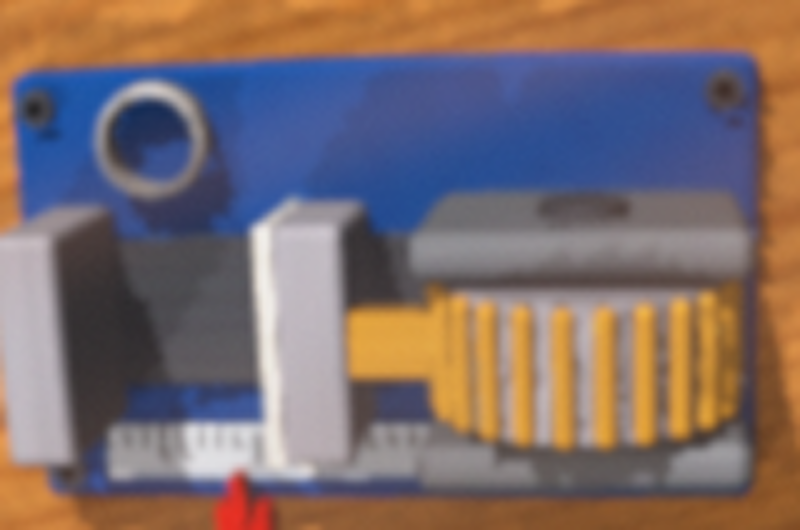

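```bash
python3 - <<'E'
from h import *
c=capture("wrist");a=capture("top")
print("mark w",gy(wz(c,237.4,214.3,.02)),"top",gy(onz(a,240.6,242.2,.02)))
print("ptr w",gy(wz(c,190+277/5,120+462/5,.02)),"top",gy(onz(a,246.7,238.2,.02)))
print("jaw front top w",gy(wz(c,190+268/5,120+335/5,.044)),"top",gy(onz(a,210+313/8,195+275/8,.044)))
print("fixed jaw",gy(wz(c,190+70/5,120+350/5,.045)),"want y 53")
print("wheel c L/R ", [gy(wz(c,190+x/5,120+370/5,.038)) for x in(430,742)])
E
```

```text
mark w [-36.43586179  29.19343273] top [-37.8833902   28.45866417]
ptr w [-34.40966881  20.77901703] top [-25.56673752  17.2733726 ]
jaw front top w [-2.51451168 14.85596467] top [-4.78670178 12.92331326]
fixed jaw [-4.63257367 52.38489176] want y 53
wheel c L/R  [array([-10.76095471, -13.17049527]), array([-11.00596998, -69.1502796 ])]
```

send_rows(
  series=[
    [[0.13, 0.1, 0.8, 0], [0, 0, 0.9, 0], [0, 0, 0.9, 0], [0, 0, 0.9, 0], [0, 0, 0.9, 0], [0, 0, 0.2, 0], [0, 0, 0, 0], [0, 0, 0, 0]],
  ],
)

```text
time_s: 4.28
tcp_pos: [0.4276, 0.2394, 0.0721]
ee_rot: [[0.97, -0.242, 0.001], [-0.242, -0.97, 0.001], [0.001, -0.001, -1.0]]
force: [0.1, -0.6, -0.4]
opening: 0.003
grip_force: 0.0
```

send_rows(
  series=[
    [[0, 0.1, 0.25, 0], [0, 0, 0.1, 0], [0, 0, 0, 0]],
  ],
)

```text
time_s: 4.65
tcp_pos: [0.427, 0.2369, 0.065]
ee_rot: [[0.97, -0.242, 0.0], [-0.242, -0.97, 0.0], [0.0, -0.0, -1.0]]
force: [-4.1, -0.6, 10.1]
opening: -0.002
grip_force: 4.8
```

send_rows(
  series=[
    [[0, -0.2, 0, 0], [0, -0.2, 0, 0], [0, -0.2, 0, 0], [0, -0.2, 0, 0], [0, -0.1, 0, 0], [0, 0, 0, 0]],
  ],
)

```text
time_s: 5.4
tcp_pos: [0.4317, 0.255, 0.0651]
ee_rot: [[0.97, -0.242, 0.001], [-0.242, -0.97, 0.001], [0.001, -0.001, -1.0]]
force: [-2.4, 0.4, 7.4]
opening: -0.001
grip_force: 3.5
```

```bash
python3 - <<'E'
from h import *
c=capture("wrist");save(c,"w3.png",(190,100,390,250),4)
print(readout.state()["tcp_pos"], gy(readout.state()["tcp_pos"]))
E
```

```text
[0.43173467 0.25499889 0.06509524] [ -4.74088752 -33.33832975]
```

View pics/w3.png

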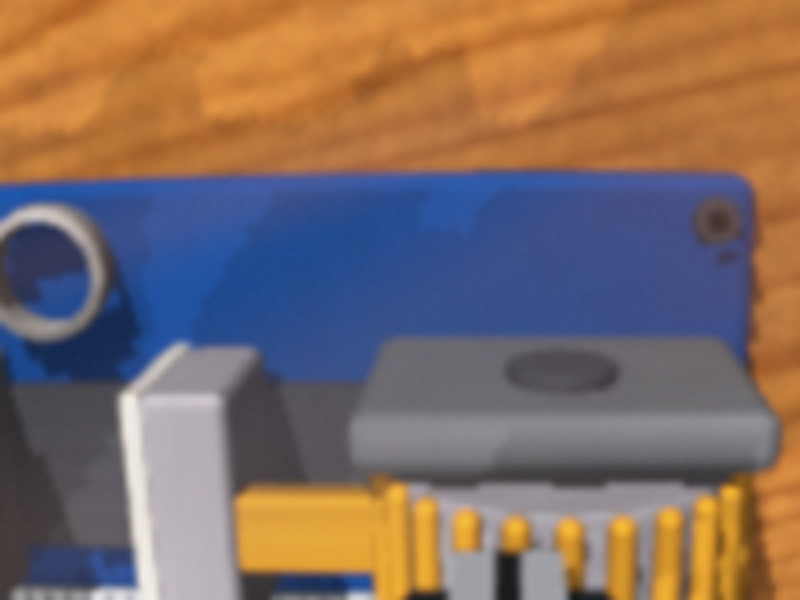

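The fingertips sit on the wheel top at about (515,570). The jaw's white front edge is now at crop (130,395), and the red mark is just out of this crop.

```bash
python3 - <<'E'
from h import *
c=capture("wrist");a=capture("top");save(c,"w4.png",(130,190,330,300),4)
save(a,"t4.png",(218,208,278,253),13)
print("jaw front top corner w",[gy(wz(c,190+x/4,100+395/4,.044)) for x in (122,142)])
E
```

```text
jaw front top corner w [array([17.51251617, 20.62122858]), array([17.51517737, 17.60987661])]
```

View pics/w4.png

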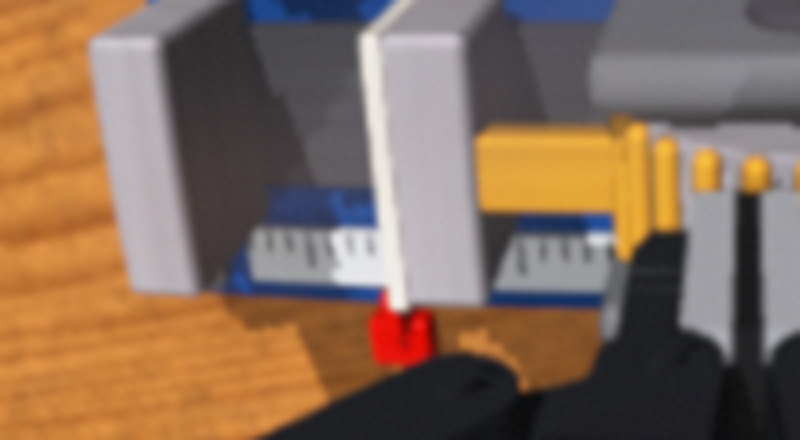

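View pics/t4.png

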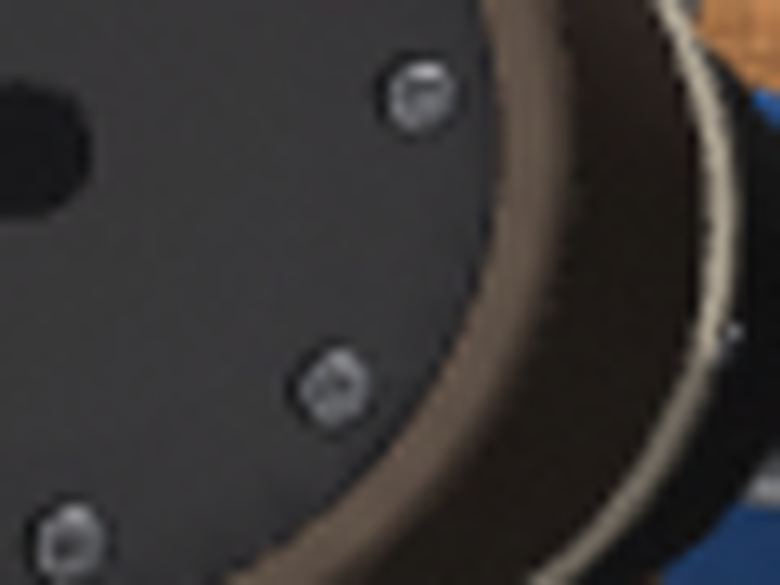

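The jaw now hides the mark pointer at (385,300), and its white edge is at about gauge y = 19 mm, 5 mm on from the start as expected. The arm blocks the top view. I'll do a second stroke, then back off to measure.

send_rows(
  series=[
    [[0, 0, -0.4, 0], [0, 0.5, 0, 0], [0, 0.45, 0, 0], [0, 0, 0.3, 0], [0, 0, 0.1, 0], [0, 0, 0, 0], [0, -0.2, 0, 0], [0, -0.2, 0, 0], [0, -0.2, 0, 0], [0, -0.2, 0, 0], [0, -0.1, 0, 0], [0, 0, 0, 0]],
  ],
)

```text
time_s: 7.05
tcp_pos: [0.4317, 0.2548, 0.0652]
ee_rot: [[0.97, -0.242, 0.001], [-0.242, -0.97, 0.002], [0.001, -0.002, -1.0]]
force: [-4.6, 2.1, 11.7]
opening: -0.003
grip_force: 5.8
```

send_rows(
  series=[
    [[0, 0, -1, 0], [-0.5, -0.3, 0, 0], [-0.9, -0.5, 0, 0], [-0.9, -0.5, 0, 0], [-0.9, -0.5, 0, 0], [-0.9, -0.5, 0, 0], [-0.9, -0.5, 0, 0], [0, 0, 0, 0], [0, 0, 0, 0]],
  ],
)

```text
time_s: 8.18
tcp_pos: [0.3473, 0.3317, 0.0838]
ee_rot: [[0.97, -0.242, -0.0], [-0.242, -0.97, -0.001], [-0.0, 0.001, -1.0]]
force: [0.6, -0.6, -0.3]
opening: -0.005
grip_force: 0.0
```

```bash
python3 - <<'E'
from h import *
c=capture("wrist");s=readout.state();print(s["tcp_pos"],gy(s["tcp_pos"]))
def wproj(c,p):
    T=c["world_from_camera"];q=T[:3,:3].T@(np.array(p)-T[:3,3]);t=np.arctan2(np.hypot(q[0],q[1]),q[2]);k=t/np.hypot(q[0],q[1])
    return q[0]*k*c["K"][0,0]+c["K"][0,2],q[1]*k*c["K"][1,1]+c["K"][1,2]
u,v=map(int,wproj(c,[*(G+R@[-.037,.025]),.02]));print(u,v)
np.save("off.npy",[u-50,v-40]);save(c,"w5.png",(u-50,v-40,u+50,v+35),8)
E
```

```text
[0.34751087 0.33161267 0.0838866 ] [-104.99742621   20.62411652]
309 113
```

View pics/w5.png

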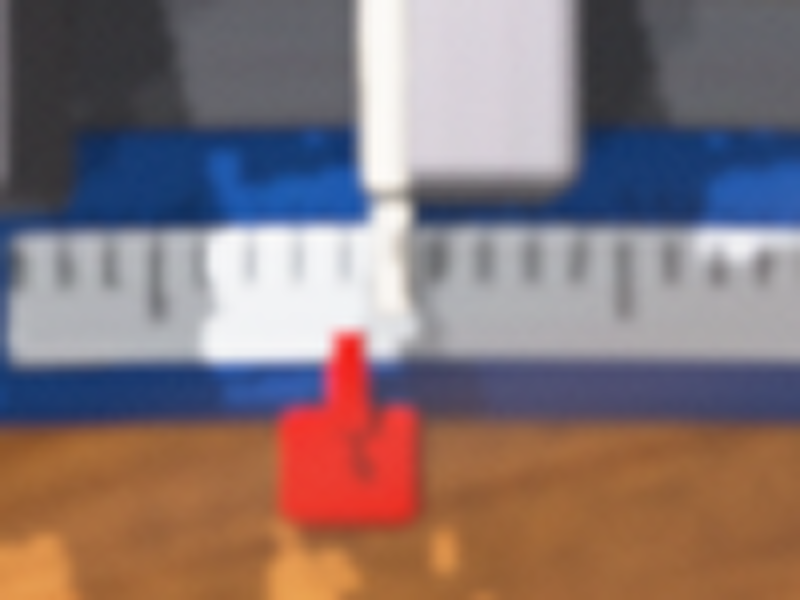

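The view is clear: the white pointer tip is at crop (392,310) and the red tip at (350,335), so about 3.5 mm of jaw travel is left. I'll measure it precisely.

```bash
cat >> h.py <<'E'
def gap(c,off,vw=(26,38),vr=(42,48)):
    im=c["image"].astype(int); hsv=cv2.cvtColor(c["image"],cv2.COLOR_RGB2HSV)
    u0,v0=off; red=cv2.inRange(c["image"],(150,0,0),(255,110,110))[v0:v0+75,u0:u0+100]
    rows=[r for r in range(75) if red[r].any()]; r0=rows[0]
    pr=[np.average(np.nonzero(red[r])[0]) for r in range(r0,r0+6)]
    print("red rows",r0,np.round(pr,2))
    # profile of pointer rows
    return r0
E
python3 - <<'E'
from h import *
off=np.load("off.npy");c=capture("wrist");gap(c,off)
u0,v0=off;print(c["image"][v0+27:v0+39:2,u0+42:u0+56].sum(2)//3)
print(c["image"][v0+27:v0+39:2,u0+42:u0+56,2]-0)
f=lambda x,y:gy(wz(c,u0+x/8-.5+.0,v0+y/8-.5,.02))
print(f(392,310),f(350,335),f(345,390),f(392,230))
E
```

```text
red rows 42 [43.5 43.  43.5 43.  43.  43. ]
[[122 122 124 160 217 241 246 245 226 144  74  64  65  64]
 [211 214 226 235 242 245 238 222 189 141 118 114 110 117]
 [208 218 238 244 245 243 234 205 174 144 134 124 111 125]
 [208 219 238 244 244 244 237 215 175 138 132 124 113 130]
 [226 228 237 240 241 244 245 235 190 139 133 140 146 160]
 [241 241 241 239 240 244 245 236 197 150 142 153 166 176]]
[[181 182 179 195 226 239 243 242 219 147  97  94  97  96]
 [227 229 236 240 242 243 234 214 184 143 128 126 122 129]
 [212 222 240 245 244 241 230 198 168 143 136 127 114 127]
 [212 223 241 245 244 242 233 207 168 137 134 127 115 133]
 [229 231 240 241 240 242 242 230 183 138 135 143 150 164]
 [243 243 243 241 239 241 242 232 190 148 144 157 169 180]]
[-35.41048221  25.97119222] [-37.46489243  29.42864797] [-42.03688906  29.86378428] [-28.7602853   25.95498078]
```

send_rows(
  series=[
    [[0.9, 0.6, 0, 0], [0.9, 0.6, 0, 0], [0.9, 0.6, 0, 0], [0.9, 0.6, 0, 0], [0.9, 0.6, 0, 0], [0.5, 0.43, 0, 0], [0, 0, 0, 0], [0, 0, 0.7, 0], [0, 0, 0.3, 0], [0, 0, 0, 0]],
  ],
)

```text
time_s: 9.52
tcp_pos: [0.4279, 0.2423, 0.0655]
ee_rot: [[0.971, -0.241, 0.001], [-0.241, -0.971, 0.001], [0.001, -0.001, -1.0]]
force: [-7.9, -0.7, 21.6]
opening: -0.002
grip_force: 10.6
```

send_rows(
  series=[
    [[0, -0.15, 0, 0], [0, -0.15, 0, 0], [0, -0.15, 0, 0], [0, -0.1, 0, 0], [0, 0, 0, 0]],
  ],
)

```text
time_s: 10.15
tcp_pos: [0.4309, 0.2537, 0.0653]
ee_rot: [[0.971, -0.241, 0.002], [-0.241, -0.971, 0.002], [0.001, -0.002, -1.0]]
force: [-5.4, 2.6, 15.5]
opening: -0.002
grip_force: 8.0
```

send_rows(
  series=[
    [[0, 0, -1, 0], [-0.5, -0.4, 0, 0], [-0.9, -0.5, 0, 0], [-0.9, -0.5, 0, 0], [-0.9, -0.5, 0, 0], [-0.9, -0.5, 0, 0], [-0.9, -0.5, 0, 0], [0, 0, 0, 0], [0, 0, 0, 0]],
  ],
)

```text
time_s: 11.28
tcp_pos: [0.3472, 0.3322, 0.0836]
ee_rot: [[0.97, -0.242, -0.001], [-0.242, -0.97, -0.001], [-0.0, 0.001, -1.0]]
force: [0.1, -0.2, 0.3]
opening: -0.002
grip_force: 0.0
```

```bash
python3 - <<'E'
from h import *
c=capture("wrist");s=readout.state();print(s["time_s"],s["tcp_pos"],gy(s["tcp_pos"]))
T=c["world_from_camera"];p=np.array([*(G+R@[-.037,.029]),.02]);q=T[:3,:3].T@(p-T[:3,3]);r=np.hypot(q[0],q[1]);k=np.arctan2(r,q[2])/r*c["K"][0,0]
u,v=int(q[0]*k+c["K"][0,2]),int(q[1]*k+c["K"][1,2]);off=[u-25,v-25]
np.save("off.npy",off);save(c,"w6.png",(u-25,v-25,u+25,v+20),13);gap(c,off)
E
```

```text
11.325 [0.34744888 0.33206273 0.08379036] [-105.16645743   21.04580847]
red rows 28 [25.5 25.  25.  25.  25.  25. ]
```

View pics/w6.png

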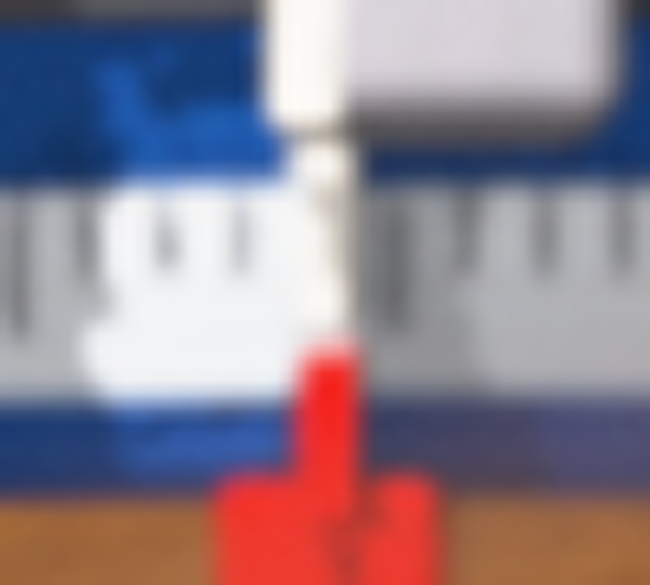

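The pointer tip at (325,335) now meets the red tip at (330,355), so they are nearly in line. I'll do a subpixel check.

```bash
cat > m.py <<'E'
from h import *
c=capture("wrist");u0,v0=np.load("off.npy");im=c["image"].astype(float)
def edges(row,ch,lo,hi):
    p=im[v0+row,u0+lo:u0+hi+1,ch]; i=p.argmax(); x=np.arange(len(p))
    hL=(p.max()+p[:i].min())/2; hR=(p.max()+p[i:].min())/2
    l=np.interp(hL,p[i-4:i+1] if i>=4 else p[:i+1],x[max(i-4,0):i+1]); r=np.interp(-hR,-p[i:i+5],x[i:i+5])
    return u0+lo+l,u0+lo+r
for row,ch,n in [(11,0,"W"),(12,0,"W"),(13,0,"W"),(32,0,"R"),(33,0,"R"),(34,0,"R"),(35,0,"R")]:
    l,r=edges(row,ch,17,33); print(n,row,round(l-u0,2),round(r-u0,2),[np.round(gy(wz(c,e,v0+row,.02)),2)[1] for e in(l,r,(l+r)/2)])
sat=im[:,:,0]-im[:,:,1]
for row in (27,28,29,30): print(row,np.round(sat[v0+row,u0+20:u0+31]))
for row in (16,20,23,24,25,26): print(row,im[v0+row,u0+18:u0+33].mean(1).round())
E
python3 m.py
```

```text
W 11 21.41 26.85 [np.float64(31.67), np.float64(28.11), np.float64(29.89)]
W 12 21.55 27.05 [np.float64(31.58), np.float64(27.97), np.float64(29.78)]
W 13 21.38 26.96 [np.float64(31.69), np.float64(28.04), np.float64(29.87)]
R 32 21.9 27.1 [np.float64(31.41), np.float64(27.99), np.float64(29.7)]
R 33 21.88 27.08 [np.float64(31.43), np.float64(28.0), np.float64(29.71)]
R 34 21.89 27.05 [np.float64(31.43), np.float64(28.02), np.float64(29.72)]
R 35 21.9 26.98 [np.float64(31.42), np.float64(28.07), np.float64(29.75)]
27 [-1.  1. 13. 46. 76. 91. 94. 55. 13.  1.  0.]
28 [ -1.   3.  30.  95. 151. 176. 163.  87.  18.   2.   0.]
29 [ -1.   4.  43. 116. 182. 207. 185.  94.  16.   0.   0.]
30 [ -2.  12.  64. 135. 190. 206. 188.  99.  18.   0.   0.]
16 [210. 225. 241. 246. 244. 234. 212. 192. 178. 159. 142. 126. 127. 145.
 155.]
20 [214. 228. 240. 244. 246. 246. 238. 213. 181. 155. 136. 119. 118. 140.
 150.]
23 [243. 243. 243. 244. 246. 247. 245. 236. 200. 157. 134. 115. 117. 138.
 147.]
24 [243. 243. 243. 243. 244. 245. 243. 235. 203. 160. 137. 118. 119. 139.
 148.]
25 [243. 243. 243. 242. 241. 240. 239. 233. 205. 167. 141. 127. 127. 141.
 148.]
26 [242. 243. 242. 242. 239. 236. 234. 225. 203. 166. 146. 140. 142. 147.
 148.]
```

The pointer is within about 0.15 mm of the mark. I'll take the hand away and hand the job in.

send_rows(
  series=[
    [[0, 0, -1, 0], [0, 0, -1, 0], [0, 0, -1, 0], [0, 0, -1, 0], [0, 0, 0, 0], [0, 0, 0, 0]],
  ],
)

```text
time_s: 12.12
tcp_pos: [0.3476, 0.3318, 0.1637]
ee_rot: [[0.97, -0.243, -0.001], [-0.243, -0.97, -0.0], [-0.0, 0.001, -1.0]]
force: [-0.7, -0.2, -0.0]
opening: 0.001
grip_force: 0.0
```

```bash
python3 -c "
from h import *
print(readout.state()['time_s'],job.hand_in())"
```

```text
the job is handed in; nothing more can be done
12.125 None
```

I closed the jaw to the red mark with three fingertip strokes on the wheel; the pointer measured about 0.15 mm from the mark, and I handed the job in at 12.1 s with the hand clear.

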